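# Jig the dual-knob module and zero its inner knob

## Task

Set the loose dual-knob control module face up and flat into the open-sided holding jig, either way round, and let go of it. Then turn only the small inner bar knob clockwise until its pointed end is in line with the raised index rib on the module's face, in two or more goes if the wrist does not reach so far in one. The outer ring already stands at that rib and must stay there throughout, and the terminal strip and the marker are to stay where they lie.

Things in the scene. Friction and masses are not known exactly. Their poses are not given: they have to be found in the camera images.
- module: loose control module, 0.25 to 0.5 kg: grey plastic box 84 (x) x 56 (y) x 34 mm high with a metal face up; origin at the centre of its underside. On the face, about its z axis, stand the outer ring and over it the inner knob, whose top is 70 mm above the underside. Grip it across the 56 mm by the middle of the long sides, the fingers straddling ring and knob
- index_rib (a point): raised black index rib on the module's face, 9.5 x 4 x 4 mm, just outside the ring at the module's +x end; the point is on its top, 32.5 mm from the axis of the knobs
- ring (a joint): outer ring, knurled aluminium, 48 mm across, from 35 to 47 mm above the module's underside, with a small black mark on its top. Turns very easily (about 0.015 N m); rad, counter-clockwise from above positive, 0 = its mark at the index rib, where it starts and must stay
- knob (a joint): small black inner knob, a bar on a flat skirt 31 mm across whose top is 50.5 mm above the module's underside; the bar is 10 mm wide, 31 long, up to 69.5 mm; one end is pointed, with a white line on top, the other blunt. Stays as left, friction 0.03 N m; rad, counter-clockwise from above, 0 = point at the index rib; starts at 1.6 to 2.5; stops at -0.6 and 3.0
- knob_grip (a point): point on the knob's axis, half-way up the bar grip, 60.5 mm above the module's underside; its x axis runs along the bar to the pointed end, its y axis across the bar's 10 mm width
- jig: fixed jig: dark steel plate 124 (x) x 92 (y) x 8 mm; on it aluminium fences, 11 mm high, 10 thick, round a place of 89 x 61 mm (2.5 mm play each side of the module): one across each short end, and 14 mm pieces at the corners of the long sides, whose middle 61 mm are open for fingers. Origin under the plate's centre; floor 8 mm up. The module's x lies along the jig's x, either way round
- strip: bystander: white six-way terminal strip, 60 x 22 x 18 mm, lying between the module and the jig; leave it
- pen: bystander: black and blue marker, 128 mm long, lying behind the module; leave it
Mind the look-alikes: they are no part of the job. Of the things like the module, leave any that is red; of the rest the smaller one is meant.

How it is judged:
By the outcome, as a careful person would: the job done as asked, in the order asked, and still so for the second after the job is handed in, with the robot touching nothing.
It also fails if it takes over 69 s, if anything falls off the work surface, if the arm or the gripper's body presses on something with over 40 N, if the wrist force passes 120 N, or if a joint passes its speed limit or range.

## Robot

A 6-joint arm with a two-finger parallel gripper is mounted at the origin on a cart in front of the work surface, level with it; the furniture and walls round the work are solid. World frame = base frame: x ahead of the robot, y to its left, z up, the work surface at z = 0. Lengths are in m, angles in degrees, forces in N, time in s.
With the tool pointing down it reaches from about 0.25 to 0.725 m from the base axis. Payload 9.7 kg.
Tool frame: the origin (TCP) lies at the very end of the fingers, on their centre line; the grasp point (between the pads) lies 19 mm behind it; z points along the fingers, y is the line along which they close (so a half turn about z gives the same grasp; the last joint's range is limited). The gripper opens to 85 mm and grips with 20 to 120 N. Pads are 22 mm wide; open, the fingers measure 114 mm over their backs; the gripper's body (76 mm by 85 mm) begins 54 mm behind the grasp point. The pads swing forward as they close: fully open they stand 13 mm farther back than shut.
Start: joints at [64.4, 4.979, 10.078, 95.1, 0, 90], TCP at [0.238, 0.496, 0.231] pointing down, gripper open.
Joint ranges: [-179.16, 179.16], [-48.56, 103.87], [-65.8, 70.77], [-126.05, 130.52], [-82.76, 87.17], [-180, 180]. Speed limits (degrees/s): [127.2, 127.2, 147.25, 180, 180, 180].

## Interface

Orientations are given as [roll, pitch, yaw] about the fixed x, y, z axes, in that order (R = Rz(yaw) Ry(pitch) Rx(roll)).
In Python, from workcell import bot gives the robot as it stands.
- The arm moves only by the tool arm_command, never from a script. Its argument "series" is a list of rows, each a list of 4 numbers: the shift along the tool's x, y, z in m, then the turn about the tool's z in rad. A call has exactly 5 rows; each row is the pose to reach, as a shift and turn from the pose commanded when the call began, along the tool's axes at that moment; what a row does not reach only later rows make up. A row lasts 1/10 s, in which the tool goes at most 50 mm and 8.59 degrees, less where a joint would pass 70% of its speed; a pose out of reach is approached as far as the arm can. A call with a gripper value outside its range is refused whole. "hand" is the finger opening in m, from 0 to 0.0854, set as the call begins (left out, the last holds). The fingers move at their own pace and stop on an object; "grip_force" is the grip in N (left out, the last holds). Time passes only in rows, so rows that repeat a pose let the fingers close, or fill a call up. It gives the time, the measured TCP pose, the force, the opening and the grip force at its end, in the units of the state.
- bot.get_obs(): the state, without advancing time (a new reading comes with each control period).
- bot.camera(name): name is "scene" or "top"; returns a dict with "color" (400x640x3 uint8, blue, green, red), "camera_matrix" (3x3 intrinsics, pixels), "xyz" and "orientation" of the camera in the world. Camera axes: x right, y up, looking along -z (the intrinsics and any distortion apply to the point x, -y, -z); pixel columns grow to the right and rows downward; lengths in m; the calibration is good to about 2 mm. A picture is of the moment at which its call begins. There is no depth.
- bot.job_done(): hands the job in; it is judged then, once.
Trained networks look in the newest picture that a camera, given by its name, has taken for a name from the list of things; names that differ only in an ending like _2 or _b are one class to them, and where a whole thing is asked for, a point or a joint stands for the part that bears it (a point fixed in the world has none). Each returns a list of dicts, best first, with "confidence" (0 to 1); they miss things now and then, are a little off and sometimes report something else, mostly with a low value. They report only what shows in the picture. A call takes as long as a camera call. They do not tell look-alikes from the thing itself.
- bot.find_in(camera, target): "location" ([column, row] in pixels, amid what is visible of it).
- bot.mark_of(camera, target): "location" ([column, row] in pixels: a listed point, or the origin of a listed thing).
The state is a dict: "time": time; "q": joint angles; "qd": joint speeds; "joint_efforts": joint torques, N m; "ee_pos": TCP position; "tcp_rot": TCP orientation; "wrist_force": force on the tool from outside, world axes, zero at the start; "torque": the same for the moment, N m; "opening": finger opening in m; "grasp_force": force on a finger pad.
Only numpy, scipy, OpenCV 4.12 (cv2) and the standard library are available. Lean on these libraries where they do the work, as an engineer would, in place of code of your own. Each camera call takes 0.05 s, during which the arm holds its last target. There are 200 camera calls.

## Working session

There is one attempt and no reset: what is moved stays moved. The work goes in short steps, Python scripts to look and compute and a tool call to move; the robot and the scene stay as the last step left them, time stands still between calls to the robot, and variables do not carry over. Pictures are saved under pics/ and viewed, at most 10 in all, crops included, and the job is handed in when it is done.

Besides the shell and the picture viewer there is one more tool, called after "Emit:" by a JSON object that holds its "op" and its "data". arm_command: Moves the arm, as the interface text tells. Its arguments: {"type":"object","properties":{"series":{"type":"array"},"hand":{"type":"number"},"grip_force":{"type":"number"}},"required":["series"]}

```bash
mkdir -p pics; ls
cat > h.py <<'E'
import numpy as np, cv2
from scipy.spatial.transform import Rotation as R
from workcell import bot
def cam(n):
    c=bot.camera(n); return c
def pose(c):
    o=np.array(c["orientation"],float)
    M=o if o.shape==(3,3) else R.from_euler('xyz',o,degrees=True).as_matrix()
    return np.array(c["xyz"],float),M
def ray(c,px):
    p,M=pose(c);K=np.array(c["camera_matrix"])
    d=c.get("distortion"); d=None if d is None else np.array(d,float)
    u=cv2.undistortPoints(np.array([[px]],float),K,d)[0,0]
    return p,M@np.array([u[0],-u[1],-1.])
def at(c,px,z):
    p,v=ray(c,px); return p+v*(z-p[2])/v[2]
def proj(c,X):
    p,M=pose(c);q=M.T@(np.array(X,float)-p);K=np.array(c["camera_matrix"])
    d=c.get("distortion"); d=None if d is None else np.array(d,float)
    return cv2.projectPoints(np.array([[q[0],-q[1],-q[2]]]),np.zeros(3),np.zeros(3),K,d)[0][0,0]
E
python3 - <<'E'
from h import *
print(bot.get_obs())
for n in ["scene","top"]:
    c=cam(n); cv2.imwrite(f"pics/{n}0.png",c["color"]); print({k:v for k,v in c.items() if k!="color"})
    for t in ["module","jig","knob","knob_grip","index_rib","ring","strip","pen"]:
        zs=dict(module=0,jig=0,knob=.06,knob_grip=.0605,index_rib=.038,ring=.04,strip=0,pen=0)
        for r in bot.mark_of(n,t): print(n,t,np.round(r["location"],1),round(r["confidence"],2),at(c,r["location"],zs[t]).round(4)[:2])
E
```

```text
pics
{'time': 0.0, 'q': array([ 6.44006616e+01,  5.01120256e+00,  1.00331433e+01,  9.50980686e+01,
       -4.74116326e-04,  9.00013044e+01]), 'qd': array([ 0.02698593, -0.0790593 , -0.06870158,  0.08228688, -0.00038647,
        0.0291155 ]), 'joint_efforts': array([ 3.97225594e-03, -5.20378911e+01,  4.64813697e+01,  1.58292800e-02,
        3.29618424e-04,  3.73696423e-06]), 'ee_pos': array([0.23754587, 0.49580572, 0.23057033]), 'tcp_rot': array([-1.79923872e+02,  4.75849034e-04,  1.54399358e+02]), 'wrist_force': array([-0.9221831 ,  0.09030233, -0.00964003]), 'torque': array([-0.01719625,  0.03314831, -0.04155636]), 'grasp_force': 0.0, 'opening': 0.08549550792433368}
{'camera_matrix': array([[484.72526458,   0.        , 310.58032586],
       [  0.        , 484.72526458, 192.80764807],
       [  0.        ,   0.        ,   1.        ]]), 'xyz': array([ 0.22751824, -0.65016635,  0.75896213]), 'orientation': array([ 48.84648255,  -0.84088429, -24.70828326])}
scene module [213.7 172. ] 0.69 [0.4126 0.3029]
scene module [329.9 280.3] 0.6 [ 0.5259 -0.1196]
scene module [255.9 241.1] 0.6 [0.4286 0.039 ]
scene jig [284.3 194.8] 0.73 [0.5407 0.1527]Traceback (most recent call last):
  File "<stdin>", line 7, in <module>
ValueError: it knows: index_rib, jig, knob_grip, module, pen, strip
```

View pics/scene0.png

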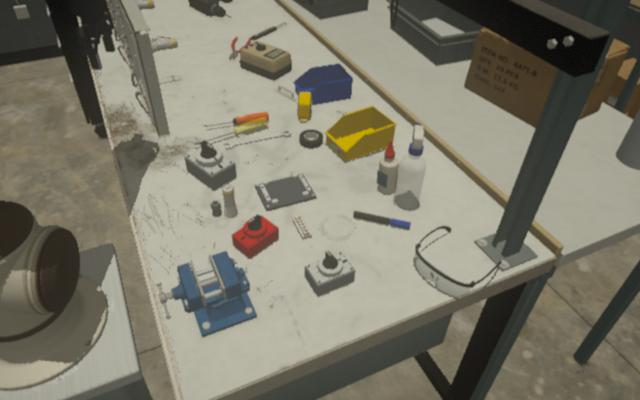

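The scene picture shows the red module at (256,235), grey modules at (210,165) and (330,270), and the jig at (285,190). The strip is at (302,227) and the marker at (382,219).

Run:
```python
from h import *
for n in ["scene","top"]:
    c=cam(n); cv2.imwrite(f"pics/{n}0.png",c["color"]); print(c["xyz"],c["orientation"])
    zs=dict(module=0,jig=0,knob_grip=.0605,index_rib=.038,strip=0,pen=0)
    for t in zs:
        for r in bot.mark_of(n,t): print(n,t,np.round(r["location"],1),round(r["confidence"],2),at(c,r["location"],zs[t]).round(4)[:2])
```

```text
[ 0.22751824 -0.65016635  0.75896213] [ 48.84648255  -0.84088429 -24.70828326]
scene module [255.1 242.6] 0.7 [0.4256 0.0356]
scene module [212.4 172.5] 0.67 [0.4091 0.3022]
scene jig [285.7 191.8] 0.61 [0.5479 0.1613]
scene knob_grip [333.7 258.8] 0.78 [ 0.5316 -0.1188]
scene knob_grip [256.4 219.1] 0.75 [0.4345 0.0418]
scene knob_grip [208.3 149.7] 0.54 [0.4102 0.3158]
scene index_rib [221.7 169.3] 0.95 [0.4236 0.2575]
scene index_rib [245.4 234.9] 0.7 [0.4048 0.0296]
scene index_rib [342.4 259.5] 0.61 [ 0.5561 -0.1102]
scene strip [304.3 230.5] 0.65 [0.5358 0.026 ]
scene pen [380.  224.1] 0.65 [ 0.6977 -0.024 ]
[0.48801921 0.07227037 0.91117707] [  4.14360452   0.5132608  -90.29699802]
top module [400.9 215.5] 0.96 [ 0.519  -0.1154]
top module [339.9 257.4] 0.91 [0.4177 0.0352]
top module [236.1 264.4] 0.61 [0.4019 0.2886]
top jig [290.8 210.2] 0.87 [0.5335 0.1551]
top knob_grip [226.6 267.2] 0.74 [0.4013 0.2959]
top knob_grip [409.  213.5] 0.66 [ 0.5214 -0.1216]
top knob_grip [342.3 255.1] 0.5 [0.4275 0.0321]
top index_rib [342.1 270.8] 0.65 [0.3896 0.0319]
top index_rib [246.7 257.4] 0.59 [0.4216 0.2549]
top strip [343.5 211.9] 0.53 [0.5286 0.0253]
top pen [360.5 144.6] 0.78 [ 0.6962 -0.0186]
```

View pics/top0.png

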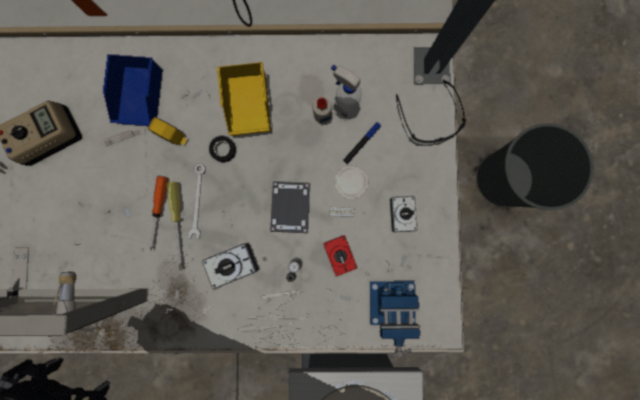

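The top picture shows the small grey module at (403,213), red at (340,256), the larger grey one at (231,266), and the jig at (291,207). I'll take the small grey one. Next I'll zoom in on it and the jig.

Run:
```python
import cv2,numpy as np
t=cv2.imread("pics/top0.png");s=cv2.imread("pics/scene0.png")
f=lambda im,x,y:cv2.resize(im[y-30:y+30,x-40:x+40],(400,300),interpolation=cv2.INTER_CUBIC)
g=np.vstack([np.hstack([f(t,403,213),f(s,330,270)]),np.hstack([f(t,291,207),f(s,285,190)])])
cv2.imwrite("pics/z0.png",cv2.convertScaleAbs(g,alpha=1.4))
```

```text
(no output)
```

View pics/z0.png

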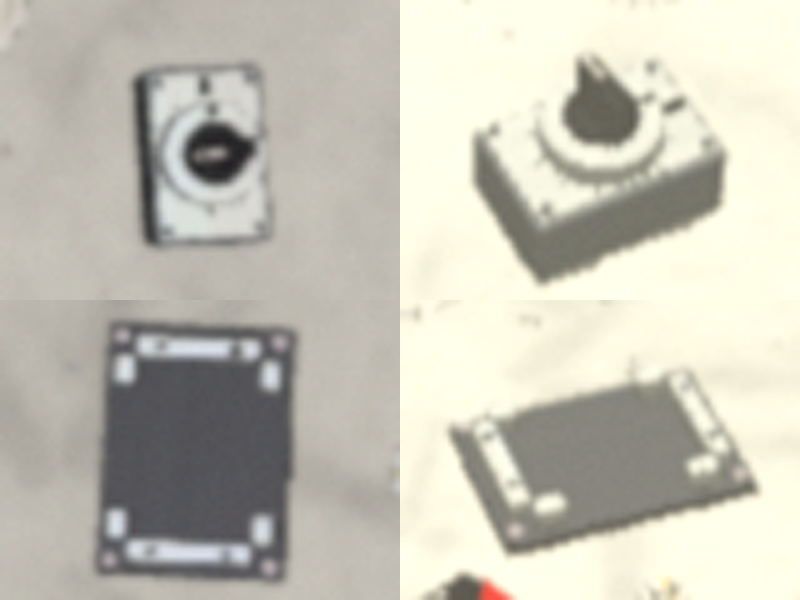

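The small module's rib points along about world +x (away from the robot), and the knob's white line is on its +y side. The jig's long axis also runs along about x. Next I'll fit both poses from the corner pixels.

```bash
cat >> h.py <<'E'
from scipy.optimize import least_squares
def fit(obs,x0,z=0):  # obs: list of (cam, local xyz, px)
    def P(p,l): 
        c,s=np.cos(p[2]),np.sin(p[2]); return [p[0]+c*l[0]-s*l[1],p[1]+s*l[0]+c*l[1],z+l[2]]
    f=lambda p:np.concatenate([proj(c,P(p,l))-px for c,l,px in obs])
    r=least_squares(f,x0,x_scale=[.01,.01,.1]); return r.x,f(r.x).reshape(-1,2)
E
python3 - <<'E'
from h import *
C={n:cam(n) for n in("top","scene")}
def mk(n,pts,off,locs): return [(C[n],l,np.array(p)/5+off-.4) for p,l in zip(pts,locs)]
def L(a,b,z): return [(a,b,z),(a,-b,z),(-a,-b,z),(-a,b,z)]
m=L(.042,.028,.034); j=L(.062,.046,.008)
mt=mk("top",[(150,75),(262,65),(272,237),(158,242)],(363,183),m)
ms=mk("scene",[(250,60),(322,157),(143,228),(75,138)],(290,240),m)
jt=mk("top",[(110,22),(295,30),(283,280),(98,272)],(251,177),j)
js=mk("scene",[(287,68),(357,190),(110,252),(50,128)],(245,160),j)
for n,o,x0 in [("mt",mt,(.52,-.11,0)),("ms",ms,(.52,-.11,0)),("m",mt+ms,(.52,-.11,0)),("jt",jt,(.53,.15,0)),("js",js,(.53,.15,0)),("j",jt+js,(.53,.15,0))]:
    x,r=fit(o,x0); print(n,x[:2].round(4),np.degrees(x[2]).round(2),r.round(1).tolist())
E
```

```text
mt [ 0.5226 -0.1175] 2.3 [[-0.8, -1.3], [0.4, -0.3], [0.7, 0.7], [-0.3, 0.8]]
ms [ 0.5244 -0.1168] 4.4 [[0.6, -0.6], [1.5, -0.8], [-0.6, 1.7], [-1.4, -0.7]]
m [ 0.5236 -0.1172] 3.42 [[-1.2, -1.4], [-0.1, -1.0], [0.9, 0.1], [-0.0, 0.6], [0.7, -0.1], [1.2, -0.1], [-1.3, 1.9], [-1.6, -0.8]]
jt [0.5418 0.1566] -2.73 [[-0.2, -0.3], [0.2, -0.3], [0.3, 0.3], [-0.4, 0.3]]
js [0.5441 0.1559] -2.67 [[0.4, 0.5], [0.7, -0.8], [-0.6, -0.0], [-0.5, 0.2]]
j [0.543  0.1562] -2.7 [[-0.0, -0.7], [0.4, -0.8], [0.5, -0.2], [-0.2, -0.2], [-0.0, 0.6], [0.2, -0.7], [-1.1, 0.0], [-1.0, 0.2]]
```

Emit:
{"op": "arm_command", "data": {"series": [[-0.131,-0.107,0,-0.126],[-0.261,-0.215,0,-0.252],[-0.392,-0.322,0,-0.377],[-0.522,-0.429,0,-0.503],[-0.522,-0.429,0.0,-0.503]], "hand": 0.085, "grip_force": 60}}

```text
time: 1.45
ee_pos: [0.3431, 0.2691, 0.2315]
tcp_rot: [180.0, 0.0, -176.5]
wrist_force: [1.6, 0.3, -0.1]
opening: 0.0851
grasp_force: 0.0
```

```bash
cat >> h.py <<'E'
def go(x,y,z,yaw,off=(0,0,0)):
    o=bot.get_obs(); p=o["ee_pos"]; M=R.from_euler('xyz',o["tcp_rot"],degrees=True).as_matrix()
    s=M.T@(np.array([x,y,z])-p); t=-np.radians((yaw-o["tcp_rot"][2]+180)%360-180)
    print("t",round(o["time"],2),"pos",p.round(4),"rot",o["tcp_rot"].round(2),"F",np.round(o["wrist_force"],1),"M",np.round(o["torque"],2),"open",round(o["opening"],4),"gf",round(o["grasp_force"],1),"q6",o["q"][5].round(1))
    print("shift",s.round(4),"turn",round(t,4))
E
python3 -c "
from h import *
go(.5233,-.1172,.12,183.2)"
```

```text
t 1.45 pos [0.3431 0.2691 0.2315] rot [ 1.7998e+02  4.0000e-02 -1.7650e+02] F [ 1.6  0.3 -0.1] M [ 0.01 -0.07  0.02] open 0.0851 gf 0.0 q6 34.6
shift [-0.1563 -0.3966  0.1114] turn 0.0052
```

Emit:
{"op": "arm_command", "data": {"series": [[-0.018,-0.046,0,0],[-0.036,-0.092,0,0],[-0.054,-0.138,0,0],[-0.072,-0.184,0.0,0],[-0.09,-0.23,0.0,0]]}}

```text
time: 1.95
ee_pos: [0.446, 0.0441, 0.2316]
tcp_rot: [180.0, 0.1, -176.8]
wrist_force: [1.1, 0.8, -0.1]
opening: 0.085
grasp_force: 0.0
```

Emit:
{"op": "arm_command", "data": {"series": [[-0.018,-0.046,0,0],[-0.036,-0.092,0,0],[-0.054,-0.138,0,0],[-0.067,-0.166,0.03,0],[-0.067,-0.166,0.05,0]]}}

```text
time: 2.45
ee_pos: [0.5227, -0.1191, 0.1792]
tcp_rot: [-180.0, -0.0, -177.0]
wrist_force: [0.2, 1.3, -1.0]
opening: 0.085
grasp_force: 0.0
```

```bash
python3 -c "
from h import *
bot.camera('top');bot.camera('top')
go(.5233,-.1172,.12,183.2)"
```

```text
t 2.55 pos [ 0.5206 -0.1164  0.1781] rot [ 179.92   -0.29 -176.88] F [ 0.8 -1.4  0.9] M [0.02 0.   0.01] open 0.085 gf 0.0 q6 -15.7
shift [-0.003  -0.001   0.0581] turn -0.0014
```

Emit:
{"op": "arm_command", "data": {"series": [[-0.003,-0.001,0.02,0],[-0.003,-0.001,0.04,0],[-0.003,-0.001,0.06,0],[-0.003,-0.001,0.08,0],[-0.003,-0.001,0.09,0]]}}

```text
time: 3.05
ee_pos: [0.5245, -0.1158, 0.0911]
tcp_rot: [180.0, -0.0, -176.7]
wrist_force: [-0.1, 1.2, -0.6]
opening: 0.0845
grasp_force: 0.0
```

Run:
```python
from h import *
c=cam('scene');c2=cam('top')
go(.5233,-.1172,.011,183.2)
f=lambda im,x,y:cv2.resize(im[y-40:y+40,x-40:x+40],(400,400),interpolation=cv2.INTER_CUBIC)
cv2.imwrite("pics/g1.png",np.hstack([f(c["color"],330,260),f(c2["color"],403,213)]))
```

```text
t 3.15 pos [ 0.5244 -0.116   0.0911] rot [ 1.7998e+02 -6.0000e-02 -1.7674e+02] F [-0.4 -0.9 -0.2] M [ 0.   -0.01 -0.02] open 0.0852 gf 0.0 q6 -15.7
shift [ 0.0011 -0.0011  0.0801] turn 0.0011
```

View pics/g1.png

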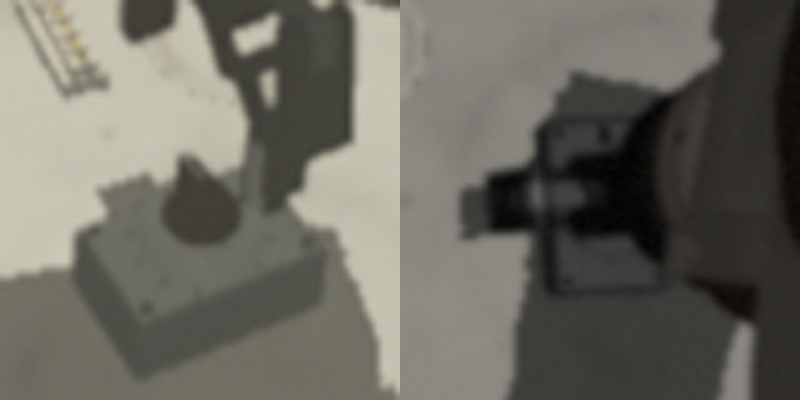

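The fingers straddle the module along y at mid-length: left finger at (500,205) in the top crop, right finger near (255,190) in the scene crop. Clear to descend.

Emit:
{"op": "arm_command", "data": {"series": [[0.001,-0.001,0.02,0],[0.001,-0.001,0.04,0],[0.001,-0.001,0.06,0],[0.001,-0.001,0.074,0],[0.001,-0.001,0.08,0]]}}

```text
time: 3.65
ee_pos: [0.5238, -0.1175, 0.011]
tcp_rot: [180.0, -0.0, -176.8]
wrist_force: [0.8, -0.7, 0.2]
opening: 0.0852
grasp_force: 0.0
```

Emit:
{"op": "arm_command", "data": {"series": [[0,0,0,0],[0,0,0,0],[0,0,0,0],[0,0,0,0],[0,0,0,0]], "hand": 0.045}}

```text
time: 4.15
ee_pos: [0.5247, -0.1178, 0.0128]
tcp_rot: [-180.0, 0.1, -176.8]
wrist_force: [-0.9, 1.3, 6.4]
opening: 0.0548
grasp_force: 65.9
```

Emit:
{"op": "arm_command", "data": {"series": [[0,0,0,0],[0,0,0,0],[0,0,0,0],[0,0,0,0],[0,0,0,0]]}}

```text
time: 4.65
ee_pos: [0.5247, -0.1178, 0.0128]
tcp_rot: [-180.0, 0.1, -176.8]
wrist_force: [-0.9, 1.1, 6.8]
opening: 0.0548
grasp_force: 65.9
```

Emit:
{"op": "arm_command", "data": {"series": [[0,0,-0.01,0],[0,0,-0.025,0],[0,0,-0.05,0],[0,0,-0.08,0],[0,0,-0.1,0]]}}

```text
time: 5.15
ee_pos: [0.5243, -0.1178, 0.1145]
tcp_rot: [-180.0, 0.1, -176.8]
wrist_force: [0.7, -0.6, -3.3]
opening: 0.0548
grasp_force: 64.9
```

Run:
```python
from h import *
go(.543,.1562,.111,180-2.7)
```

```text
t 5.15 pos [ 0.5243 -0.1178  0.1145] rot [-1.7996e+02  1.3000e-01 -1.7678e+02] F [ 0.7 -0.6 -3.3] M [-0.05  0.   -0.01] open 0.0548 gf 64.9 q6 -15.9
shift [-0.034   0.2725  0.0034] turn 0.1033
```

Emit:
{"op": "arm_command", "data": {"series": [[-0.002,0.015,0,0.006],[-0.006,0.045,0,0.02],[-0.01,0.08,0,0.035],[-0.014,0.115,0,0.05],[-0.018,0.15,0,0.065]]}}

```text
time: 5.65
ee_pos: [0.5334, 0.0343, 0.1125]
tcp_rot: [-180.0, 0.0, 179.4]
wrist_force: [0.8, -0.6, -4.3]
opening: 0.055
grasp_force: 64.8
```

Emit:
{"op": "arm_command", "data": {"series": [[-0.006,0.035,0,0.01],[-0.01,0.07,0,0.02],[-0.013,0.1,0,0.03],[-0.015,0.118,0,0.036],[-0.016,0.123,0,0.038]]}}

```text
time: 6.15
ee_pos: [0.5505, 0.1578, 0.1121]
tcp_rot: [180.0, 0.0, 177.4]
wrist_force: [-0.3, -1.0, -3.1]
opening: 0.0545
grasp_force: 64.8
```

Run:
```python
from h import *
cam('top');c=cam('scene');c2=cam('top')
go(.544,.1562,.06,180-2.7)
f=lambda im,x,y:cv2.resize(im[y-40:y+40,x-40:x+40],(400,400),interpolation=cv2.INTER_CUBIC)
g=np.hstack([f(c["color"],285,180),f(c2["color"],291,207)])
cv2.imwrite("pics/g2.png",cv2.convertScaleAbs(g,alpha=1.6))
```

```text
t 6.3 pos [0.5504 0.1556 0.1117] rot [-179.98    0.    177.34] F [-0.1  0.1 -3.2] M [-0.05  0.01 -0.03] open 0.0547 gf 64.8 q6 18.5
shift [0.0065 0.0003 0.0517] turn 0.0007
```

View pics/g2.png

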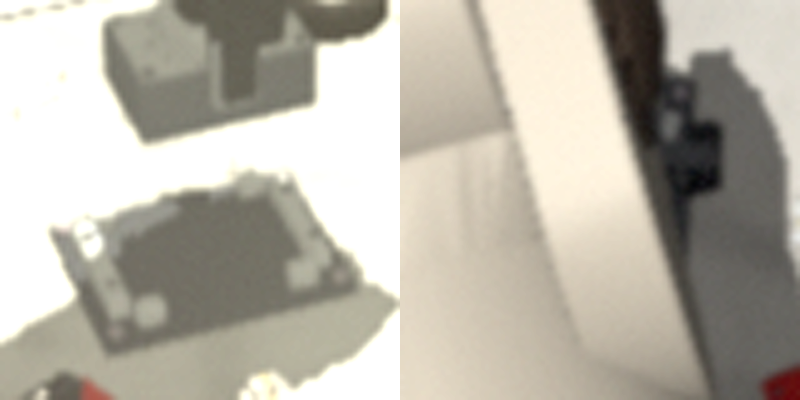

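Run:
```python
from h import *
c=cam('scene')
z=.0989
px=lambda p:np.array(p)/5+(245,140)-.4
o=[(c,(-.042,-.028,0),px((148,143))),(c,(.042,-.028,0),px((314,102))),(c,(-.042,.028,.034),px((104,18))),(c,(-.042,.028,.0),px((108,70)))]
x,r=fit(o,(.55,.155,0),z); print(x,np.degrees(x[2]),r.round(1).tolist())
j=[(c,(-.062,-.046,.008),px((110,353))),(c,(.062,-.046,.008),px((359,287))),(c,(-.062,.046,.008),px((50,228)))]
x,r=fit(j,(.55,.155,0)); print(x,np.degrees(x[2]),r.round(1).tolist())
```

```text
[ 0.55487753  0.1643447  -0.03925447] -2.2491153053323183 [[-0.5, 0.3], [1.7, 0.0], [-0.6, -1.2], [-0.6, 0.7]]
[ 0.54461181  0.15548081 -0.04928124] -2.823606821167654 [[-0.3, -0.2], [0.6, -0.0], [-0.2, 0.2]]
```

The module hangs above the jig, about 7 mm too far in x. Its near lower edge runs (148,143)–(314,102) in the scene crop, and the top view is blocked by the arm. I'll correct x, lower partway and measure again.

Emit:
{"op": "arm_command", "data": {"series": [[0.003,0,0.01,0],[0.006,0,0.025,0],[0.0065,0,0.04,0],[0.0065,0,0.055,0],[0.0065,0,0.06,0]]}}

```text
time: 6.85
ee_pos: [0.5429, 0.1556, 0.0489]
tcp_rot: [-179.9, -0.2, 177.3]
wrist_force: [-0.7, 0.1, -2.2]
opening: 0.0544
grasp_force: 64.7
```

Run:
```python
from h import *
cam('top');c=cam('scene');cv2.imwrite("pics/s3.png",c["color"])
go(.5437,.1562,.04,180-2.7)
im=c["color"][140:220,235:335]
cv2.imwrite("pics/g3.png",cv2.convertScaleAbs(cv2.resize(im,(750,600),interpolation=cv2.INTER_CUBIC),alpha=1.8))
```

```text
t 6.95 pos [0.5434 0.1559 0.0501] rot [-1.7997e+02 -1.0000e-01  1.7731e+02] F [-0.8 -0.7 -3.2] M [-0.01 -0.    0.01] open 0.0547 gf 64.7 q6 18.7
shift [-0.0003  0.0003  0.0101] turn 0.0001
```

View pics/g3.png

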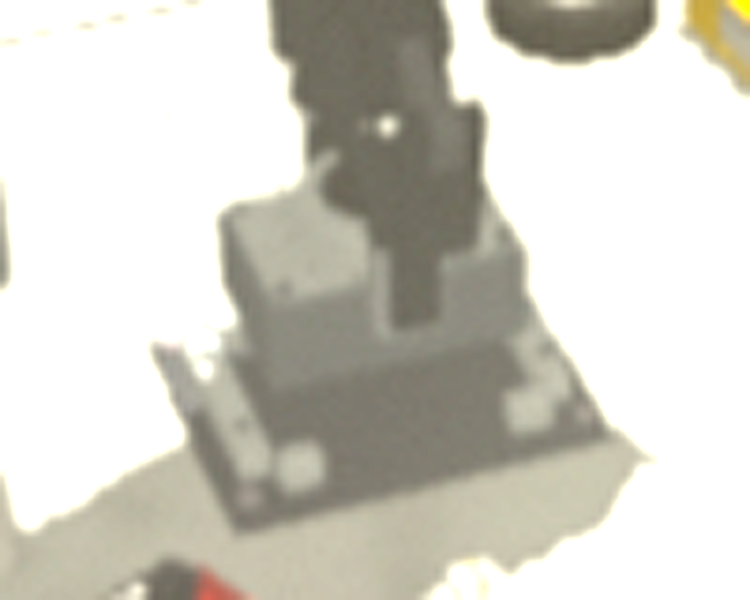

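The module hangs above the jig with its near lower corners at (273,393) and (525,335) in the crop. The plate's near corners are at (240,533) and (610,433).

Run:
```python
from h import *
c=cam('scene')
px=lambda p:np.array(p)/7.5+(235,140)-.43
J=[((-.062,-.046,.008),(240,533)),((.062,-.046,.008),(610,433)),((-.062,.046,.008),(153,345))]
x,r=fit([(c,l,px(p)) for l,p in J],(.54,.155,0)); print("jig",x.round(4),np.degrees(x[2]),r.round(1).tolist())
m=[((-.042,-.028,0),(273,393)),((.042,-.028,0),(525,335)),((-.042,.028,.034),(222,210)),((-.042,-.028,.034),(262,305)),((.042,-.028,.034),(523,250))]
M=[(c,l,px(p)) for l,p in m]
for z in(.033,.037,.041,.045,.049):
    y,r=fit(M,(.54,.155,0),z); print(z,y.round(4),np.degrees(y[2]).round(2),np.abs(r).mean().round(2), "rel",(R.from_euler('z',-x[2]).as_matrix()[:2,:2]@(y-x)[:2]).round(4))
```

```text
jig [ 0.5441  0.1543 -0.0523] -2.997974582231531 [[-0.4, -0.3], [1.1, 0.1], [-0.6, 0.1]]
0.033 [ 0.5455  0.1631 -0.0757] -4.34 0.63 rel [0.001  0.0089]
0.037 [ 0.5438  0.1586 -0.0751] -4.3 0.68 rel [-0.0005  0.0043]
0.041 [ 0.5421  0.1542 -0.0745] -4.27 0.73 rel [-0.002  -0.0003]
0.045 [ 0.5403  0.1497 -0.0739] -4.24 0.79 rel [-0.0035 -0.0049]
0.049 [ 0.5386  0.1452 -0.0733] -4.2 0.85 rel [-0.005  -0.0095]
```

Emit:
{"op": "arm_command", "data": {"series": [[-0.0008,0,0.006,0],[-0.0008,0,0.012,0],[-0.0008,0,0.016,0],[-0.0008,0,0.019,0],[-0.0008,0,0.021,0]]}}

```text
time: 7.5
ee_pos: [0.5446, 0.1562, 0.0299]
tcp_rot: [-180.0, -0.0, 177.3]
wrist_force: [-0.0, -0.1, -3.3]
opening: 0.0548
grasp_force: 64.8
```

Emit:
{"op": "arm_command", "data": {"series": [[0,0,0.002,0],[0,0,0.004,0],[0,0,0.006,0],[0,0,0.0075,0],[0,0,0.0085,0]]}}

```text
time: 8.0
ee_pos: [0.5448, 0.1562, 0.0217]
tcp_rot: [180.0, -0.0, 177.3]
wrist_force: [-0.7, -0.1, -2.7]
opening: 0.0547
grasp_force: 64.8
```

Run:
```python
from h import *
cam('top');c=cam('scene')
go(.5442,.1562,.0205,180-2.7)
im=c["color"][140:220,235:335]
cv2.imwrite("pics/g4.png",cv2.convertScaleAbs(cv2.resize(im,(750,600),interpolation=cv2.INTER_CUBIC),alpha=1.8))
```

```text
t 8.1 pos [0.5447 0.1562 0.0217] rot [-1.8000e+02 -1.0000e-02  1.7732e+02] F [ 0.   0.5 -2.8] M [0.   0.01 0.  ] open 0.0545 gf 64.8 q6 18.7
shift [ 0.0005 -0.      0.0012] turn 0.0004
```

View pics/g4.png

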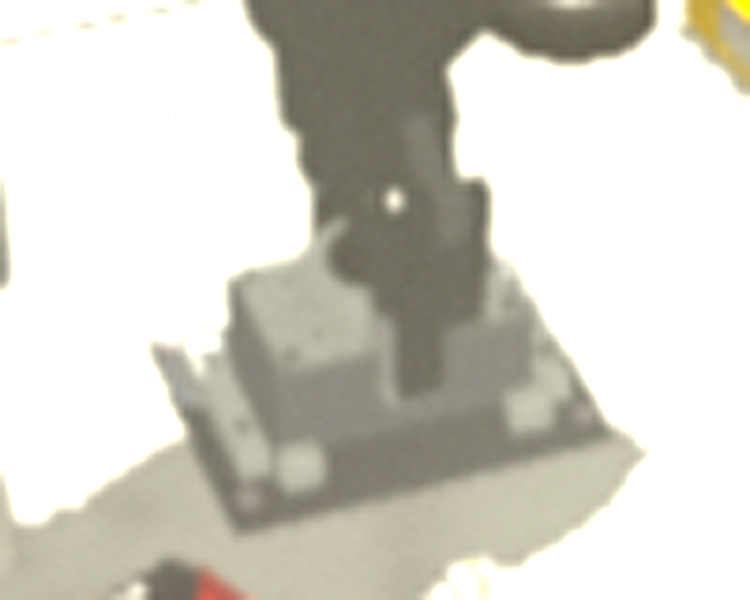

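The module sits between the fences, with its near lower edge at the corner pieces (300,465) and (530,405). I'll lower it until it touches the floor.

Emit:
{"op": "arm_command", "data": {"series": [[0,0,0.0005,0],[0,0,0.001,0],[0,0,0.0015,0],[0,0,0.0018,0],[0,0,0.002,0]]}}

```text
time: 8.6
ee_pos: [0.5448, 0.1563, 0.0208]
tcp_rot: [180.0, 0.0, 177.3]
wrist_force: [-4.6, -1.4, 7.9]
opening: 0.0549
grasp_force: 66.0
```

Emit:
{"op": "arm_command", "data": {"series": [[0,0,0,0],[0,0,0,0],[0,0,0,0],[0,0,0,0],[0,0,0,0]], "hand": 0.085}}

```text
time: 9.1
ee_pos: [0.5448, 0.1562, 0.0198]
tcp_rot: [-180.0, 0.0, 177.3]
wrist_force: [0.8, 0.4, 0.1]
opening: 0.0847
grasp_force: 0.0
```

Emit:
{"op": "arm_command", "data": {"series": [[0,0,-0.01,0],[0,0,-0.04,0],[0,0,-0.08,0],[0,0,-0.12,0],[0,0,-0.16,0]]}}

```text
time: 9.6
ee_pos: [0.5445, 0.1562, 0.1823]
tcp_rot: [180.0, 0.0, 177.3]
wrist_force: [0.5, 0.3, 1.0]
opening: 0.0853
grasp_force: 0.0
```

Emit:
{"op": "arm_command", "data": {"series": [[0.05,0,0,0],[0.1,0.0,0,0],[0.15,0.0,0,0],[0.2,0,0,0],[0.2,0,0,0]]}}

```text
time: 10.1
ee_pos: [0.341, 0.1654, 0.1816]
tcp_rot: [179.9, 0.1, 177.4]
wrist_force: [1.1, 0.6, 0.1]
opening: 0.0851
grasp_force: 0.0
```

Run:
```python
from h import *
cam('top');c=cam('scene');c2=cam('top')
go(.5442,.1562,.1,180-2.7)
for n,k in(("scene",c),("top",c2)):
  for t,z in(("module",.008),("knob_grip",.0685),("index_rib",.0465),("jig",0)):
    for r in bot.mark_of(n,t):
      a=at(k,r["location"],z)
      if abs(a[0]-.54)<.06 and abs(a[1]-.156)<.05: print(n,t,a.round(4)[:2],round(r["confidence"],2))
f=lambda im,x,y:cv2.resize(im[y-25:y+25,x-25:x+25],(400,400),interpolation=cv2.INTER_CUBIC)
g=np.hstack([f(c["color"],285,183),f(c2["color"],289,207)])
cv2.imwrite("pics/g5.png",cv2.convertScaleAbs(g,alpha=1.4)); cv2.imwrite("pics/t5.png",c2["color"]);cv2.imwrite("pics/s5.png",c["color"])
```

```text
t 10.25 pos [0.3454 0.1658 0.1808] rot [1.7994e+02 1.2000e-01 1.7735e+02] F [ 0.6  0.1 -0. ] M [ 0.05 -0.01 -0.02] open 0.0849 gf 0.0 q6 28.3
shift [-0.1989 -0.0005  0.0812] turn 0.0008
scene module [0.5466 0.1523] 0.79
scene knob_grip [0.5473 0.1541] 0.68
scene knob_grip [0.5743 0.1435] 0.63
scene index_rib [0.5788 0.1663] 0.85
scene jig [0.5449 0.1634] 0.59
top module [0.5459 0.1509] 0.83
top knob_grip [0.5406 0.1514] 0.46
top index_rib [0.5813 0.1603] 0.92
top jig [0.5395 0.1585] 0.72
```

View pics/g5.png

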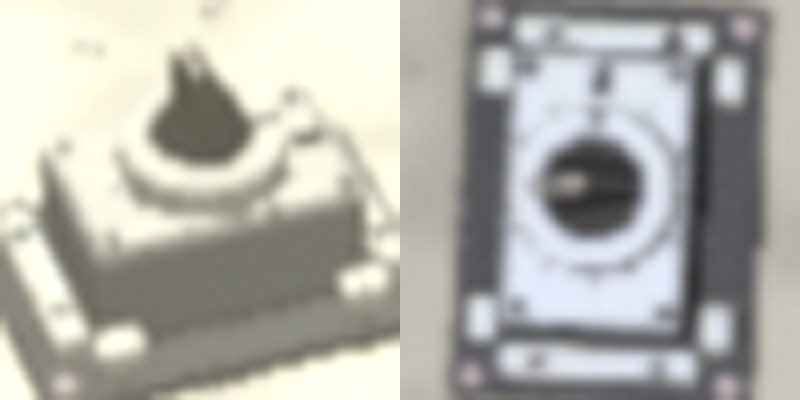

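The module lies flat between the fences. In the top crop the ring mark (597,117) is in line with the rib (602,80), and the knob's white line (570,184) points to +y. Next I'll measure the knob's angle and axis.

```bash
cat >> h.py <<'E'
def blob(c,x,z,rmax=.017,zoom=8,thr=None):
    # white line on the dark bar top, rectified about module centre x at height z; returns centroid angle & axis angle
    s=.0002;n=int(.04/s)
    ii=np.arange(n)*s-.02
    X,Y=np.meshgrid(ii,ii,indexing='ij')
    px=np.array([proj(c,[x[0]+a,x[1]+b,z]) for a,b in [(-.02,-.02),(.02,-.02),(.02,.02),(-.02,.02)]],np.float32)
    H=cv2.getPerspectiveTransform(np.float32([[0,0],[n-1,0],[n-1,n-1],[0,n-1]]),px) # (i along x, j along y)
    w=cv2.warpPerspective(cv2.cvtColor(c["color"],cv2.COLOR_BGR2GRAY),H,(n,n),flags=cv2.INTER_CUBIC|cv2.WARP_INVERSE_MAP)
    w=w.astype(float) # w[j,i]: row=y, col=x
    return w,ii
E
python3 - <<'E'
from h import *
c=cam('top')
px=lambda p:np.array(p)/8+(264,182)-.44
m=[((.042,.028,.034),(112,52)),((.042,-.028,.034),(295,55)),((-.042,-.028,.034),(283,330)),((-.042,.028,.034),(100,322))]
x,r=fit([(c,l,px(p)) for l,p in m],(.54,.155,0),.008); print("module",x.round(4),np.degrees(x[2]).round(2),r.round(1).tolist())
# skirt/ring features and raw pixels around the knob
g=cv2.cvtColor(c["color"],cv2.COLOR_BGR2GRAY)
print(proj(c,[x[0],x[1],.0775]),proj(c,[x[0],x[1],.0585]),proj(c,[x[0],x[1],.042]))
print(g[194:218,278:302])
E
```

```text
module [ 0.5432  0.1573 -0.0405] -2.32 [[-0.4, -1.0], [0.4, -0.6], [0.5, 0.7], [-0.5, 0.8]]
[286.70935264 204.22213817] [287.54709195 204.76127838] [288.24504943 205.2104598 ]
[[129 159 167 166 165 162 165 166 163 152 139 138 152 160 164 166 164 164
  167 167 162 144  99  51]
 [131 161 168 165 159 153 160 160 157 139 126 135 148 154 155 157 156 158
  164 168 164 143  97  48]
 [135 160 166 164 159 156 162 162 159 140 116 131 154 159 151 145 147 153
  164 167 163 141  91  46]
 [136 160 162 162 164 163 164 164 157 142 125 140 160 165 159 149 140 141
  157 165 163 140  86  41]
 [132 152 156 163 166 167 163 152 136 125 121 135 152 160 164 160 152 142
  141 156 162 139  86  41]
 [127 144 159 165 164 157 143 120  97  86  88  98 113 133 155 164 163 150
  133 138 150 133  82  40]
 [135 150 162 162 147 123 101  79  61  56  57  62  70  91 126 154 164 159
  144 130 132 115  73  39]
 [144 160 165 153 122  86  61  51  48  44  45  47  48  59  89 127 155 163
  155 132 116 104  71  37]
 [145 163 162 140  99  60  42  41  39  38  38  37  41  42  55  92 135 160
  160 139 111 106  71  37]
 [147 161 152 1
[... 800 characters left out ...]
50 154 163 164 154 135 112  92  88  90  98 116 136 150 161 161 144
  117 117 122  95  54  45]
 [156 157 153 160 166 165 159 151 144 141 144 145 154 161 164 161 147 130
  126 135 128  95  52  46]
 [159 163 161 161 162 163 165 165 164 164 164 164 164 162 156 147 132 131
  149 156 140  97  50  46]
 [161 167 165 159 151 153 158 160 157 157 157 157 155 146 130 132 145 154
  163 162 143  96  49  46]
 [162 168 166 160 154 157 155 143 133 128 127 132 134 129 120 137 157 164
  168 164 142  91  46  44]
 [162 168 167 165 164 164 162 153 147 137 134 144 149 150 149 156 165 168
  168 163 139  88  42  44]
 [162 167 167 167 166 167 167 165 163 155 152 160 164 164 165 166 167 168
  167 162 139  87  42  45]]
```

Emit:
{"op": "arm_command", "data": {"series": [[-0.04,0,0,-0.145],[-0.08,0,0,-0.29],[-0.12,0,0,-0.435],[-0.16,0,0,-0.58],[-0.198,0,0,-0.725]], "hand": 0.035, "grip_force": 25}}

```text
time: 11.2
ee_pos: [0.5446, 0.156, 0.1793]
tcp_rot: [180.0, -0.0, -140.8]
wrist_force: [0.0, 0.8, 0.4]
opening: 0.0349
grasp_force: 0.0
```

Emit:
{"op": "arm_command", "data": {"series": [[0,0,0,-0.145],[0,0,0,-0.29],[0,0,0,-0.435],[0,0,0,-0.58],[0,0,0,-0.725]]}}

```text
time: 11.7
ee_pos: [0.5429, 0.1563, 0.1794]
tcp_rot: [180.0, -0.0, -99.3]
wrist_force: [0.7, -0.2, -0.1]
opening: 0.0349
grasp_force: 0.0
```

Emit:
{"op": "arm_command", "data": {"series": [[0,0,0,-0.1],[0,0,0,-0.18],[0,0,0,-0.2],[0,0,0,-0.2],[0,0,0,-0.2]]}}

```text
time: 12.2
ee_pos: [0.5428, 0.1563, 0.1797]
tcp_rot: [180.0, -0.0, -88.2]
wrist_force: [1.0, 0.0, -0.7]
opening: 0.0349
grasp_force: 0.0
```

Run:
```python
from h import *
cam('top')
go(.5435,.1565,.1,272)
```

```text
t 12.25 pos [0.5428 0.1563 0.1797] rot [179.99  -0.   -88.23] F [-0.3  0.5  0.1] M [-0.04  0.01 -0.01] open 0.0352 gf 0.0 q6 -75.7
shift [-0.0002 -0.0007  0.0797] turn -0.004
```

Emit:
{"op": "arm_command", "data": {"series": [[0,-0.0007,0.025,0],[0,-0.0007,0.05,0],[0,-0.0007,0.07,0],[0,-0.0007,0.08,0],[0,-0.0007,0.09,0]]}}

```text
time: 12.75
ee_pos: [0.5435, 0.1564, 0.0895]
tcp_rot: [-180.0, 0.0, -88.2]
wrist_force: [0.4, -0.3, -0.2]
opening: 0.0348
grasp_force: 0.0
```

Emit:
{"op": "arm_command", "data": {"series": [[0,0,0.008,0],[0,0,0.015,0],[0,0,0.021,0],[0,0,0.025,0],[0,0,0.027,0]]}}

```text
time: 13.25
ee_pos: [0.5435, 0.1563, 0.0626]
tcp_rot: [180.0, -0.0, -88.1]
wrist_force: [-0.7, -0.4, 0.2]
opening: 0.0353
grasp_force: 0.0
```

Run:
```python
from h import *
c=cam('scene');go(.5435,.1565,.0625,272)
im=c["color"][140:215,240:340]
cv2.imwrite("pics/g6.png",cv2.convertScaleAbs(cv2.resize(im,(800,600),interpolation=cv2.INTER_CUBIC),alpha=1.8))
```

```text
t 13.3 pos [0.5434 0.1563 0.0624] rot [179.98  -0.   -88.14] F [-0.2 -0.1 -0.4] M [ 0.02 -0.01 -0.03] open 0.0351 gf 0.0 q6 -75.8
shift [-0.0001 -0.0001 -0.0001] turn -0.0025
```

View pics/g6.png

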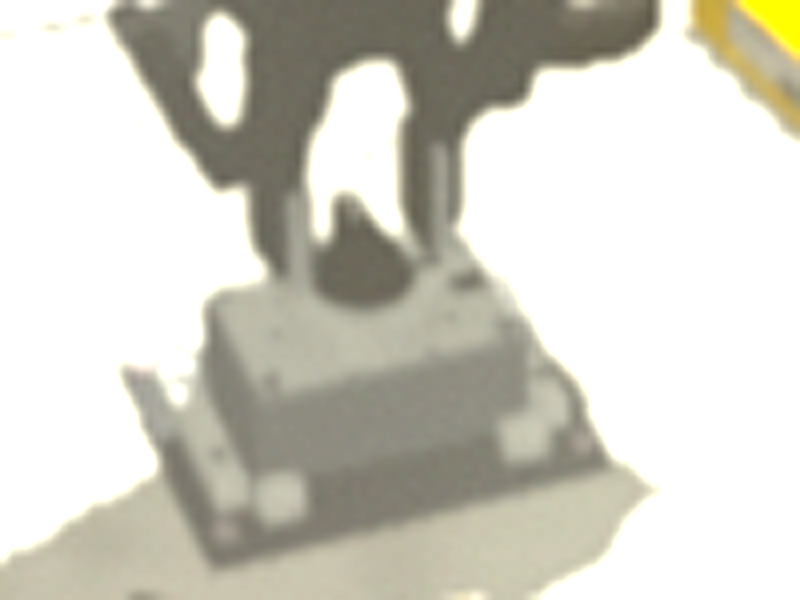

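The fingers, at (300,250) and (440,220), stand either side of the bar (350,230). I'll close on it gently.

Emit:
{"op": "arm_command", "data": {"series": [[0,0,0,0],[0,0,0,0],[0,0,0,0],[0,0,0,0],[0,0,0,0]], "hand": 0.005, "grip_force": 25}}

```text
time: 13.8
ee_pos: [0.5438, 0.1564, 0.0631]
tcp_rot: [-180.0, 0.0, -88.1]
wrist_force: [1.9, -1.2, 0.4]
opening: 0.0094
grasp_force: 29.2
```

Run:
```python
from h import *
go(.5435,.1565,.0625,177.4)
```

```text
t 13.8 pos [0.5438 0.1564 0.0631] rot [-1.7995e+02  1.0000e-02 -8.8150e+01] F [ 1.9 -1.2  0.4] M [-0.03 -0.37  0.05] open 0.0094 gf 29.2 q6 -75.8
shift [-0.0001  0.0003  0.0006] turn 1.6485
```

Emit:
{"op": "arm_command", "data": {"series": [[0,0,0,0.1],[0,0,0,0.2],[0,0,0,0.3],[0,0,0,0.4],[0,0,0,0.5]]}}

```text
time: 14.3
ee_pos: [0.5437, 0.1564, 0.0631]
tcp_rot: [-180.0, 0.0, -117.0]
wrist_force: [1.0, 0.1, 0.9]
opening: 0.0091
grasp_force: 29.3
```

Emit:
{"op": "arm_command", "data": {"series": [[0,0,0,0.1],[0,0,0,0.2],[0,0,0,0.3],[0,0,0,0.4],[0,0,0,0.5]]}}

```text
time: 14.8
ee_pos: [0.5437, 0.1563, 0.0631]
tcp_rot: [-180.0, 0.0, -145.7]
wrist_force: [0.9, -0.9, 1.1]
opening: 0.0096
grasp_force: 29.3
```

Emit:
{"op": "arm_command", "data": {"series": [[0,0,0,0.1],[0,0,0,0.2],[0,0,0,0.3],[0,0,0,0.4],[0,0,0,0.5]]}}

```text
time: 15.3
ee_pos: [0.5437, 0.1563, 0.0631]
tcp_rot: [-180.0, 0.0, -174.3]
wrist_force: [1.6, -1.4, 0.6]
opening: 0.0093
grasp_force: 29.3
```

Emit:
{"op": "arm_command", "data": {"series": [[0,0,0,0.06],[0,0,0,0.11],[0,0,0,0.14],[0,0,0,0.148],[0,0,0,0.148]]}}

```text
time: 15.8
ee_pos: [0.5437, 0.1563, 0.0631]
tcp_rot: [-180.0, 0.0, 177.5]
wrist_force: [1.5, -2.1, 1.5]
opening: 0.009
grasp_force: 29.4
```

Run:
```python
from h import *
go(.5435,.1565,.0625,177.4)
```

```text
t 15.8 pos [0.5437 0.1563 0.0631] rot [-1.8000e+02  3.0000e-02  1.7745e+02] F [ 1.5 -2.1  1.5] M [-0.23 -0.34 -0.03] open 0.009 gf 29.4 q6 18.6
shift [0.0002 0.0002 0.0006] turn 0.0009
```

Emit:
{"op": "arm_command", "data": {"series": [[0,0,0,0],[0,0,0,0],[0,0,0,0],[0,0,0,0],[0,0,0,0]], "hand": 0.035}}

```text
time: 16.3
ee_pos: [0.5434, 0.1564, 0.0627]
tcp_rot: [-180.0, -0.0, 177.4]
wrist_force: [-0.0, 0.6, 0.3]
opening: 0.0348
grasp_force: 0.0
```

Emit:
{"op": "arm_command", "data": {"series": [[0,0,-0.01,0],[0,0,-0.03,0],[0,0,-0.06,0],[0,0,-0.09,0],[0,0,-0.12,0]]}}

```text
time: 16.8
ee_pos: [0.5433, 0.1563, 0.1848]
tcp_rot: [180.0, 0.0, 177.4]
wrist_force: [0.9, 0.7, -0.8]
opening: 0.0347
grasp_force: 0.0
```

Emit:
{"op": "arm_command", "data": {"series": [[0.05,0,0,0],[0.1,0.0,0,0],[0.15,0.0,0,0],[0.2,0,0,0],[0.2,0,0,0]]}}

```text
time: 17.3
ee_pos: [0.3397, 0.1651, 0.1846]
tcp_rot: [179.9, 0.1, 177.5]
wrist_force: [1.7, 0.1, 1.3]
opening: 0.0351
grasp_force: 0.0
```

Run:
```python
from h import *
cam('top');c=cam('scene');c2=cam('top')
go(.5437,.1563,.0625,177.4)
f=lambda im,x,y:cv2.resize(im[y-25:y+25,x-20:x+20],(400,500),interpolation=cv2.INTER_CUBIC)
g=np.hstack([f(c["color"],285,183),f(c2["color"],289,207)])
cv2.imwrite("pics/g7.png",cv2.convertScaleAbs(g,alpha=1.4))
a=cv2.cvtColor(cv2.imread("pics/t5.png"),6);b=cv2.cvtColor(c2["color"],6)
print(b[184:214,278:300])
```

```text
t 17.45 pos [0.3441 0.1655 0.1838] rot [1.7994e+02 1.1000e-01 1.7746e+02] F [ 0.5  0.2 -0.1] M [-0.02 -0.02  0.06] open 0.0352 gf 0.0 q6 28.2
shift [-0.1996 -0.0005  0.1217] turn 0.0011
[[100 127 132 129 123 118 113 107 104 104 104 102  98  95  94  91  91  90
   89  81  75  83]
 [114 149 156 149 129 117 130 142 146 146 146 145 144 143 142 142 141 139
  134 113 102 123]
 [114 150 157 147 126 117 137 158 162 162 162 163 163 162 162 161 162 158
  142 107  95 126]
 [105 130 139 140 134 133 141 152 154 155 154 154 155 155 154 154 155 151
  131  94  85 119]
 [ 99 104 110 119 122 122 119 120 119 118 114 114 114 115 116 117 119 117
  106  90  90 109]
 [102  99 103 125 141 139 131 129 126 120 105  93 100 110 115 114 114 112
  107 102 100  98]
 [104  96  95 125 154 159 156 155 154 149 125  92 109 140 148 148 148 147
  144 139 125 110]
 [110 111 106 128 158 166 165 165 164 157 128  89 111 152 163 163 164 163
  160 144 120 107]
 [121 141 146 151 163 166 166 166 165 154 120  86 113 154 166 165 167 166
  164 149 126 114]
 [124 154 164 165 166 166 166 165 164 152 122  98 123 156 166 166 166 166
  1
[... 1176 characters left out ...]
9  20  32  47  53  72 117 156
  162 144 110  94]
 [146 162 158 132  84  54  45  42  46  46  38  22  31  49  56  78 122 157
  161 141 107  94]
 [144 162 162 141  97  59  47  44  47  48  39  24  33  49  60  92 134 160
  161 139 106  94]
 [145 158 163 146 106  66  49  45  48  49  41  26  36  51  68 109 149 162
  154 127  96  84]
 [140 150 161 157 130  93  66  53  48  48  41  29  46  71  94 125 157 161
  144 111  96  84]
 [140 146 157 163 155 135 111  89  74  67  68  75  89 116 139 152 160 154
  133 121 118  93]
 [149 149 147 160 163 160 151 141 131 121 125 136 142 153 160 161 154 140
  131 140 131  95]
 [160 158 151 153 160 162 163 162 159 154 156 162 164 164 160 148 134 132
  142 155 138  94]]
```

View pics/g7.png

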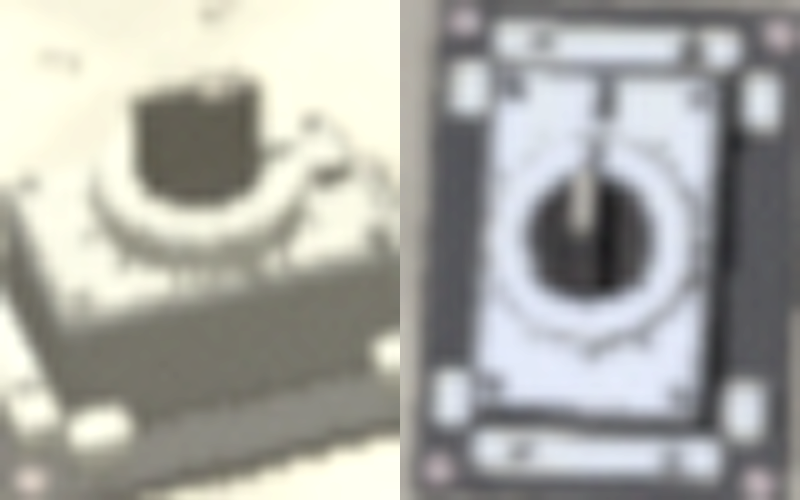

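The knob's white line (582,205) points towards the rib (604,100), and the ring mark (597,145) is still at the rib. Next I'll measure the module's yaw by sub-pixel edge fits, before and after the turn.

Run:
```python
from h import *
c=cam('top'); cv2.imwrite("pics/t7.png",c["color"])
def cross(g,r,c0,c1,lev):
    p=g[r,c0:c1].astype(float); k=np.where((p[:-1]-lev)*(p[1:]-lev)<=0)[0]
    return c0+k[0]+(lev-p[k[0]])/(p[k[0]+1]-p[k[0]]+1e-9) if len(k) else np.nan
def yaw(pts,z):
    W=np.array([at(c,p,z)[:2] for p in pts if not np.isnan(p[0])])
    k=np.polyfit(W[:,0],W[:,1],1); r=W[:,1]-np.polyval(k,W[:,0]); ok=abs(r)<2*r.std()+1e-6
    k=np.polyfit(W[ok,0],W[ok,1],1); return np.degrees(np.arctan(k[0])).round(2), np.polyval(k,.5437).round(4), r.std().round(5)
for n in("t5","t7"):
    g=cv2.cvtColor(cv2.imread(f"pics/{n}.png"),6)
    print(n,"L",yaw([(cross(g,r,272,285,110),r) for r in range(191,220)],.042),
      "R",yaw([(cross(g,r,294,304,110),r) for r in range(191,221)],.042))
    # jig plate left/right edges
    print("  jig L",yaw([(cross(g,r,266,276,110),r) for r in range(186,228)],.008),"R",yaw([(cross(g,r,305,315,110),r) for r in range(186,228)],.008))
    # rib centroid (rows 189-193) and ring mark (196-198)
    def cen(r0,r1,c0,c1):
        w=np.clip(150-g[r0:r1,c0:c1].astype(float),0,None);Y,X=np.mgrid[r0:r1,c0:c1];return (w*X).sum()/w.sum(),(w*Y).sum()/w.sum()
    rib=at(c,cen(190,194,286,292),.046);mk=at(c,cen(196,199,286,291),.055);print("  rib",rib[:2].round(4),"mark",mk[:2].round(4),"dir mark->rib",np.degrees(np.arctan2(rib[1]-mk[1],rib[0]-mk[0])).round(1))
g=cv2.cvtColor(cv2.imread("pics/t7.png"),6).astype(float)
P=[]
for r in range(199,206):
    w=np.clip(g[r,284:290]-(50 if r>200 else 60),0,None);w=np.where(np.arange(284,290)>=285,w,0);P.append(((w*np.arange(284,290)).sum()/w.sum(),r))
print("line",yaw(P[2:],.0775))
# valley: dark right flank of bar
V=[]
for r in range(202,210):
    p=g[r,287:293]; k=p.argmin(); a,b,d=p[k-1],p[k],p[k+1]; V.append((287+k+.5*(a-d)/(a-2*b+d),r))
print("flank",yaw(V,.068))
```

```text
t5 L (np.float64(-2.04), np.float64(0.1841), np.float64(0.00296)) R (np.float64(-3.14), np.float64(0.1324), np.float64(0.00109))
  jig L (np.float64(-2.1), np.float64(0.2042), np.float64(0.00034)) R (np.float64(-0.42), np.float64(0.1103), np.float64(0.00277))
  rib [0.5752 0.1555] mark [0.5613 0.1569] dir mark->rib -5.8
t7 L (np.float64(-3.04), np.float64(0.1839), np.float64(0.00305)) R (np.float64(-3.46), np.float64(0.1323), np.float64(0.00118))
  jig L (np.float64(-2.13), np.float64(0.2042), np.float64(0.00037)) R (np.float64(-0.42), np.float64(0.1103), np.float64(0.00278))
  rib [0.5754 0.1549] mark [0.5612 0.1565] dir mark->rib -6.5
line (np.float64(-1.53), np.float64(0.1575), np.float64(6e-05))
flank (np.float64(-3.06), np.float64(0.1523), np.float64(0.00012))
```

```bash
python3 -c "
from h import *
print(bot.job_done())"
```

```text
the job is handed in; nothing more can be done
None
```

The small grey module sits flat and released in the jig, and the inner knob was turned clockwise about 95° to within roughly 1° of the rib by my measurement. The outer ring's mark still lines up with the rib, and I touched neither the strip nor the marker. The job is handed in at about 17.5 s of robot time; no verdict was returned.

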